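# Put the strop away in its hinged case

### The job

The leather strop block is lying on top of the closed wooden case. Lift it off and set it down flat on a clear patch of the bench, then lift the case's lid by its front lip until it leans back on its stop, and put the strop down flat on the floor of the case (lower it in, do not drop it). Leave the lid open and everything else on the bench where it stands.

Things in the scene. Friction and masses are not known exactly. Their poses are not given: they have to be found in the camera images.
- case: Plain wooden case with a hinged lid, fixed to the bench. Outside 130 (x) x 230 (y) mm, walls 6 mm thick, rim 68 mm above the bench; inside 118 x 218 mm, inner floor 18 mm above the bench. Origin: centre of its underside, on the bench. Its z is up, its -x side is the front (lip side), its +x side carries the hinge along y, at x = +65 mm, z = 68 mm.
- case_lid (a joint): Angle of the case's lid, rad: 0 shut, grows as it opens upward about the hinge; it stops at 1.85, leaning back on its stops behind upright. The lid (0.3 kg) swings easily and falls shut if let go before upright; past about 1.7 it falls onto the stop and stays there.
- lid_lip (a point): Middle of the lower front edge of the lid. The lid is a flat wooden board 155 mm from hinge to front edge, 230 mm wide along the case's y, 12 mm thick, its underside level with the hinge; when shut it overhangs the front wall of the case by 25 mm as a lip along the whole width, its underside 68 mm above the bench, open beneath.
- strop_block: Strop block: flat wooden bar with a brown leather strip on top, 52 (x) x 200 (y) x 21 (z) mm, lying leather up on the closed lid (top of the lid 80 mm above the bench), its long side roughly along the case's width. Origin: centre of its underside; z up. To be put in the case, leather up.
- glue_bottle: White glue bottle with a red nozzle, 55 mm across, 162 mm tall, standing in front of the case near one end of the lip. Origin: centre of its underside. Not to be moved.
- wax_tin: Low round white wax tin, 68 mm across, 43 mm tall, in front of the case near the other end of the lip. Origin: centre of its underside. Not to be moved.
- tea_mug: White mug, 83 (x) x 113 (y, with its handle) x 93 mm tall. Origin: centre of that outline, underside. Not to be moved.
- whetstone: Whetstone on a wooden base, 66 (x) x 190 (y) x 43 mm. Origin: centre of its underside. Not to be moved.
- marking_gauge: Wooden marking gauge, beam 200 mm long along y, stock 55 (x) mm wide, 73 mm tall. Origin: centre of its outline, underside. Not to be moved.
- post_a: Square wooden post of the building, from floor to ceiling just beyond the far edge of the bench: a solid obstacle to the arm from x = 0.58 m on, between y = -0.14 and y = 0.02 m. Pass in front of it. The bench's far edge is at x = 0.57 m. But for the things listed here the bench is free from the case to y = 0.39 m (other things lie right of the case).

How it is judged:
On the way, in this order (a step that is already met when the one before it is completed fails the run):
1. the strop is lowered to the bench in the gripper, lid still shut (height (world z) of strop_block below 0.025 m and contact force between the fingers and strop_block above 1 N and value of joint case_lid below 0.15 rad), for 0.04 s.
2. the strop lies flat on the bench, let go, lid still shut (height (world z) of strop_block below 0.012 m and angle between strop_block's own z axis and vertical below 0.12 rad and linear speed of strop_block below 0.03 m/s and contact force between the fingers and strop_block below 0.2 N and value of joint case_lid below 0.15 rad), for 0.1 s.
3. the lid is open on its stop while the strop still lies on the bench (value of joint case_lid above 1.78 rad and height (world z) of strop_block below 0.012 m and contact force between the fingers and strop_block below 0.2 N), for 0.1 s.
4. the strop is lowered to within 20 mm of the floor of the case in the gripper (x of strop_block in the frame of case between -0.045 and 0.045 m and y of strop_block in the frame of case between -0.04 and 0.04 m and z of strop_block in the frame of case below 0.038 m and contact force between the fingers and strop_block above 1 N), for 0.04 s.
At the end, for the whole second after the job is handed in: The lid is open on its stop (over 1.75 rad) and the strop lies at rest, flat (within 0.12 rad) and leather up, on the floor of the case (underside less than 7 mm above the floor) (value of joint case_lid above 1.75 rad and x of strop_block in the frame of case between -0.045 and 0.045 m and y of strop_block in the frame of case between -0.04 and 0.04 m and z of strop_block in the frame of case below 0.025 m and angle between strop_block's own z axis and vertical below 0.12 rad and linear speed of strop_block below 0.03 m/s); the robot touches nothing.
It fails at once if the glue bottle is shifted by more than 30 mm or tipped over (distance of glue_bottle from where it was at the start of the episode above 0.03 m or angle between glue_bottle's own z axis and vertical above 0.3 rad).
It fails at once if the wax tin is shifted by more than 30 mm or tipped over (distance of wax_tin from where it was at the start of the episode above 0.03 m or angle between wax_tin's own z axis and vertical above 0.3 rad).
It fails at once if the whetstone is shifted by more than 30 mm or tipped over (distance of whetstone from where it was at the start of the episode above 0.03 m or angle between whetstone's own z axis and vertical above 0.3 rad).
It fails at once if the mug is shifted by more than 30 mm or tipped over (distance of tea_mug from where it was at the start of the episode above 0.03 m or angle between tea_mug's own z axis and vertical above 0.3 rad).
It fails at once if the marking gauge is shifted by more than 30 mm or tipped over (distance of marking_gauge from where it was at the start of the episode above 0.03 m or angle between marking_gauge's own z axis and vertical above 0.3 rad).
It also fails if it takes over 72 s, if anything falls off the work surface, if the arm or the gripper's body presses on something with over 40 N, if the wrist force passes 120 N, or if a joint passes its speed limit or range.

### The arm

A 6-joint arm with a two-finger parallel gripper is mounted at the origin on the work surface; the furniture and walls round the work are solid. World frame = base frame: x ahead of the robot, y to its left, z up, the work surface at z = 0. Lengths are in m, angles in rad, forces in N, time in s.
With the tool pointing down it reaches from about 0.375 to 0.925 m from the base axis. Payload 5.7 kg.
Tool frame: the origin (TCP) lies midway between the tips of the shut fingers; the grasp point (between the pads) lies 19 mm behind it; z points along the fingers, y is the line along which they close (so a half turn about z gives the same grasp; the last joint's range is limited). The gripper opens to 88 mm and grips with 3 to 60 N. Pads are 20 mm wide; open, the fingers measure 115 mm over their backs; the gripper's body (75 mm by 178 mm) begins 61 mm behind the grasp point.
Start: joints at [1.134, 0.359, 1.51, -0, 1.272, -0.115], TCP at [0.19, 0.569, 0.223] pointing down, gripper open.
Joint ranges: [-2.97, 2.97], [-1.01, 2.36], [0.21, 2.38], [-0.96, 4.11], [0.2, 2.71], [-2.98, 2.98]. Speed limits (rad/s): [2.39, 2.39, 3.14, 3.14, 3.14, 3.14].

### API

Orientations are given as a unit quaternion [x, y, z, w].
In Python, from bench import move_ptp, servo_line, goto_joints, move_gripper, sleep, inverse_kinematics, capture, PlanningError, close_job, spot_in, silhouettes, current_clock, current_joint_pos, current_qvel, current_joint_torque, current_position, current_orientation, current_force, current_torque, current_finger_gap, current_grip_force gives the robot as it stands. Calls block until the motion is done:
- move_ptp(position, orientation): joint-space move of the TCP to a pose.
- servo_line(position, orientation=None, rate=0.15, contact_N=None): straight line of the TCP; orientation=None keeps the orientation; rate is the mean speed in m/s. With contact_N (N) it stops when the force on the tool has changed by that much, and returns True; else False.
- goto_joints(angles): joint-space move.
- move_gripper(opening): finger opening in m; the grip force is fixed at half the most; returns when the fingers have stopped.
- sleep(seconds).
- inverse_kinematics(position, orientation): joint angles nearest the present ones, or None.
- capture(name): name is "scene" or "top"; returns a dict with "image" (400x640x3 uint8, blue, green, red), "range_z" (400x640 float32, m along the optical axis (not along the pixel's ray), 0 where there is no reading), "intrinsics" (3x3 intrinsics, pixels), "R" (3x3) and "t" (3): a world point X has camera coordinates R X + t. Camera axes: x right, y down, z forward; pixel columns grow to the right and rows downward; lengths in m; the calibration is good to about 2 mm. A picture is of the moment at which its call begins.
A pose or a line that the arm cannot do raises PlanningError and nothing moves.
- close_job(): hands the job in; it is judged then, once.
Trained networks look in the newest picture that a camera, given by its name, has taken for a name from the list of things; names that differ only in an ending like _2 or _b are one class to them, and where a whole thing is asked for, a point or a joint stands for the part that bears it (a point fixed in the world has none). Each returns a list of dicts, best first, with "conf" (0 to 1); they miss things now and then, are a little off and sometimes report something else, mostly with a low value. They report only what shows in the picture. A call takes as long as a camera call.
- spot_in(camera, query): "xy" ([column, row] in pixels, amid what is visible of it).
- silhouettes(camera, query): "region" (400x640 bool, what is visible of it) and "xy" ([column, row] in pixels, amid what is visible of it).
Readings, each from a call of its own:
- current_clock(): time.
- current_joint_pos(): joint angles.
- current_qvel(): joint speeds.
- current_joint_torque(): joint torques, N m.
- current_position(): TCP position.
- current_orientation(): TCP orientation.
- current_force(): force on the tool from outside, world axes, zero at the start.
- current_torque(): the same for the moment, N m.
- current_finger_gap(): finger opening in m.
- current_grip_force(): force on a finger pad.
Only numpy, scipy, OpenCV 4.12 (cv2) and the standard library are available. Lean on these libraries where they do the work, as an engineer would, in place of code of your own. Each camera call takes 0.05 s, during which the arm holds its last target. There are 200 camera calls.

## Working session

There is one attempt and no reset: what is moved stays moved. The work goes in short steps, each a Python script; the robot and the scene stay as the last script left them, time stands still between calls to the robot, and variables do not carry over. Pictures are saved under pics/ and viewed, at most 10 in all, crops included, and the job is handed in when it is done.

```bash
mkdir -p pics; ls; cat > h.py <<'E'
import numpy as np, cv2
from bench import *
from scipy.spatial.transform import Rotation as Ro
def cloud(c):
    Z=c["range_z"].astype(float); K=c["intrinsics"]; v,u=np.indices(Z.shape)
    P=np.stack([(u-K[0,2])/K[0,0]*Z,(v-K[1,2])/K[1,1]*Z,Z],-1)
    W=(P-c["t"])@c["R"]; W[Z<=0]=np.nan
    return W
def seg(cam,q,W):
    r=silhouettes(cam,q)
    if not r: return None,0
    m=cv2.erode(r[0]["region"].astype(np.uint8),np.ones((3,3)))>0
    p=W[m]; return p[~np.isnan(p[:,0])],r[0]["conf"]
def q_down(yaw): # tool z down, tool y axis (closing) at angle yaw from world x
    y=np.array([np.cos(yaw),np.sin(yaw),0]); z=np.array([0,0,-1.]); x=np.cross(y,z)
    return Ro.from_matrix(np.c_[x,y,z]).as_quat()
E
cat > a.py <<'E'
from h import *
im=[]
for cam in ("scene","top"):
    c=capture(cam); W=cloud(c); im.append(c["image"])
    cv2.imwrite(f"pics/{cam}0.png",c["image"])
    for q in ["strop_block","case","case_lid","glue_bottle","wax_tin","tea_mug","whetstone","marking_gauge"]:
        p,cf=seg(cam,q,W)
        if p is None or len(p)<5: print(cam,q,None); continue
        zt=np.percentile(p[:,2],95); t=p[abs(p[:,2]-zt)<.008]
        (cx,cy),(w,h),a=cv2.minAreaRect((t[:,:2]*1000).astype(np.float32))
        print(cam,q,round(cf,2),len(p),"ztop%.3f"%zt,"rect c %.0f %.0f size %.0f %.0f ang %.1f"%(cx,cy,w,h,a),"min/max",np.percentile(p,2,axis=0).round(3),np.percentile(p,98,axis=0).round(3))
E
python3 a.py; python3 -c "
from bench import *
print(current_orientation(),current_clock())"
```

```text
bench.py
pics
scene strop_block 0.91 428 ztop0.105 rect c 453 -280 size 198 47 ang 11.3 min/max [ 0.362 -0.309  0.088] [ 0.548 -0.243  0.106]
scene case 0.86 1265 ztop0.084 rect c 441 -283 size 233 155 ang 3.2 min/max [ 0.334 -0.357  0.015] [ 0.555 -0.209  0.085]
scene case_lid 0.86 877 ztop0.084 rect c 443 -284 size 231 154 ang 1.9 min/max [ 0.331 -0.357  0.073] [ 0.548 -0.208  0.086]
scene glue_bottle None
scene wax_tin 0.66 391 ztop0.105 rect c 456 -279 size 191 43 ang 10.4 min/max [ 0.366 -0.308  0.091] [ 0.548 -0.247  0.106]
scene tea_mug 0.81 289 ztop0.088 rect c 441 55 size 48 87 ang 84.9 min/max [0.398 0.024 0.016] [0.482 0.076 0.093]
scene whetstone 0.89 448 ztop0.046 rect c 452 310 size 50 163 ang 74.6 min/max [0.377 0.268 0.012] [0.539 0.345 0.047]
scene marking_gauge 0.8 208 ztop0.058 rect c 521 516 size 43 26 ang 8.9 min/max [0.503 0.423 0.017] [0.543 0.598 0.065]
top strop_block 0.71 220 ztop0.153 rect c 350 -158 size 12 13 ang 89.3 min/max [ 0.323 -0.179  0.05 ] [ 0.368 -0.131  0.16 ]
top case 0.59 1836 ztop0.087 rect c 430 -282 size 222 156 ang 3.5 min/max [ 0.322 -0.357  0.072] [ 0.533 -0.207  0.088]
top case_lid 0.95 1961 ztop0.087 rect c 432 -283 size 223 153 ang 3.6 min/max [ 0.323 -0.358  0.072] [ 0.539 -0.208  0.088]
top glue_bottle 0.6 183 ztop0.156 rect c 347 -158 size 10 10 ang 73.4 min/max [ 0.326 -0.176  0.073] [ 0.368 -0.132  0.16 ]
top wax_tin 0.91 253 ztop0.051 rect c 505 -152 size 52 59 ang 46.0 min/max [ 0.476 -0.18   0.034] [ 0.533 -0.126  0.053]
top tea_mug 0.87 477 ztop0.089 rect c 425 25 size 79 79 ang 68.1 min/max [ 0.396 -0.007  0.047] [0.471 0.076 0.093]
top whetstone 0.59 969 ztop0.049 rect c 442 312 size 50 164 ang 75.3 min/max [0.355 0.265 0.017] [0.524 0.351 0.052]
top marking_gauge 0.61 314 ztop0.065 rect c 507 515 size 44 21 ang 3.7 min/max [0.483 0.421 0.023] [0.529 0.601 0.074]
[ 1.60209432e-01  9.87083045e-01 -9.91835703e-06 -1.41545400e-05] 0.9
```

View pics/top0.png

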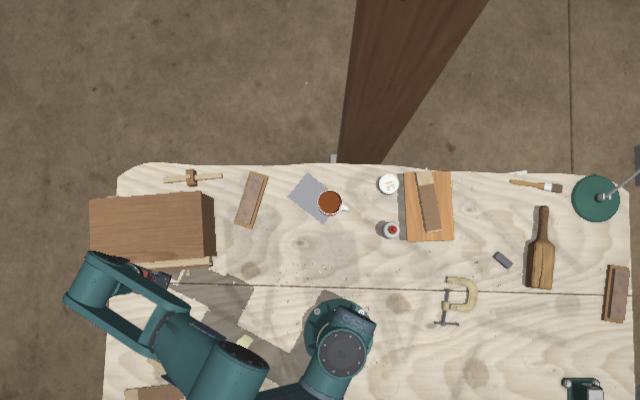

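View pics/scene0.png

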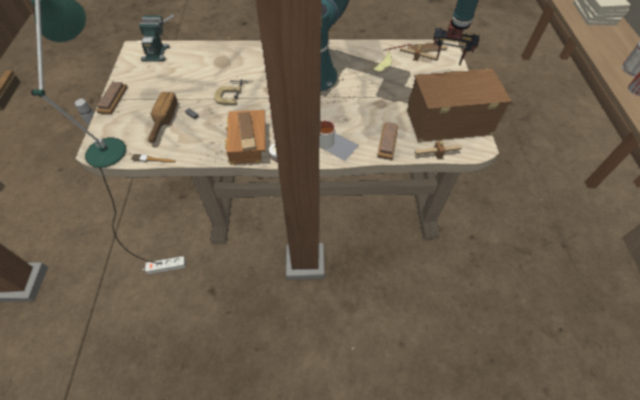

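```bash
cat > b.py <<'E'
from h import *
for cam in ("scene","top"):
    c=capture(cam);W=cloud(c)
    print(cam,"pos",(-c["R"].T@c["t"]).round(3),"axis",c["R"][2].round(3), c["intrinsics"].round(1).tolist())
    # bench plane check
    m=(W[...,0]>.42)&(W[...,0]<.55)&(W[...,1]>.12)&(W[...,1]<.24)
    print("bench z",np.nanpercentile(W[m][:,2],[5,50,95]))
    p,_=seg(cam,"case_lid",W); z=p[:,2]; print("lid z",np.percentile(z,[5,25,50,75,95]).round(4))
    p,_=seg(cam,"strop_block",W); print("strop z",np.percentile(p[:,2],[5,25,50,75,95]).round(4))
E
python3 b.py
```

```text
scene pos [ 1.597 -0.017  1.274] axis [-0.569  0.033 -0.822] [[397.3, 0.0, 325.2], [0.0, 397.3, 195.3], [0.0, 0.0, 1.0]]
bench z [-0.75638359 -0.00487641  0.00446931]
lid z [0.0747 0.078  0.0797 0.0817 0.0843]
strop z [0.0936 0.0975 0.1    0.1018 0.1049]
top pos [0.277 0.057 1.787] axis [ 0.1    0.005 -0.995] [[520.6, 0.0, 322.7], [0.0, 520.6, 198.0], [0.0, 0.0, 1.0]]
bench z [-0.00639884  0.00097592  0.00867757]
lid z [0.0732 0.0773 0.08   0.0827 0.0865]
strop z [0.093  0.0975 0.1004 0.1031 0.1077]
```

```bash
cat > c.py <<'E'
from h import *
for cam in ("scene","top"):
    c=capture(cam);W=cloud(c);K=c["intrinsics"]
    for y in (.2,.32):
        m=(abs(W[...,1]-y)<.03)&(abs(W[...,2])<.012)
        print(cam,y,"bench edge depth x",np.percentile(W[m][:,0],[99,99.8]))
        # image edge: sample predicted line
        for x in (.55,.56,.57,.58,.59):
            p=K@(c["R"]@np.array([x,y,0])+c["t"]);p=p[:2]/p[2]
            print(x,p.round(1),c["image"][int(round(p[1])),int(round(p[0]))], end=' ')
        print()
    m=(W[...,2]>.15)&(W[...,2]<1.1)&(W[...,1]>-.2)&(W[...,1]<.1)&(W[...,0]>.45)
    print("post",np.percentile(W[m],[1,5,50,95,99],axis=0).round(3).tolist())
    # gripper
    p=np.array([0.19,.569,.223]);p=K@(c["R"]@p+c["t"]);print("tcp px",p[:2]/p[2])
    p,cf=seg(cam,"strop_block",W)
    I=c["image"]; y0,y1,x0,x1=((150,270,370,470) if cam=="top" else (100,180,210,310))
    cv2.imwrite(f"pics/z_{cam}.png",cv2.resize(I[y0:y1,x0:x1],None,fx=6,fy=5,interpolation=cv2.INTER_CUBIC))
    d=c["range_z"][y0:y1,x0:x1]
E
python3 c.py
```

```text
scene 0.2 bench edge depth x [0.56940497 0.57197406]
0.55 [363.8 161.7] [173 198 212] 0.56 [364.  163.6] [171 196 210] 0.57 [364.3 165.5] [152 174 188] 0.58 [364.5 167.3] [ 92 107 114] 0.59 [364.7 169.3] [ 90 104 111] 
scene 0.32 bench edge depth x [0.56709663 0.5688401 ]
0.55 [392.6 161.3] [157 182 196] 0.56 [392.9 163.1] [166 191 205] 0.57 [393.2 165. ] [112 130 139] 0.58 [393.5 166.9] [ 89 102 110] 0.59 [393.8 168.8] [ 90 103 111] 
post [[0.713, -0.136, 0.163], [0.715, -0.129, 0.212], [0.718, -0.063, 0.572], [0.721, 0.005, 0.768], [0.722, 0.01, 0.781]]
tcp px [448.17380463  60.99038298]
top 0.2 bench edge depth x [0.56070001 0.56693139]
0.55 [284.8 170.1] [198 215 222] 0.56 [285.  167.3] [196 212 222] 0.57 [285.1 164.5] [ 81  98 111] 0.58 [285.2 161.6] [ 82 100 114] 0.59 [285.3 158.8] [ 87 106 120] 
top 0.32 bench edge depth x [0.55816593 0.56190938]
0.55 [250.3 169.2] [192 208 217] 0.56 [250.4 166.3] [186 204 214] 0.57 [250.5 163.5] [ 89 108 123] 0.58 [250.7 160.7] [ 93 113 127] 0.59 [250.8 157.8] [ 88 105 120] 
post [[0.584, -0.133, 0.187], [0.584, -0.126, 0.309], [0.586, -0.054, 0.881], [0.621, 0.014, 1.084], [0.688, 0.015, 1.097]]
tcp px [151.10522636 274.84453147]
```

View pics/z_top.png

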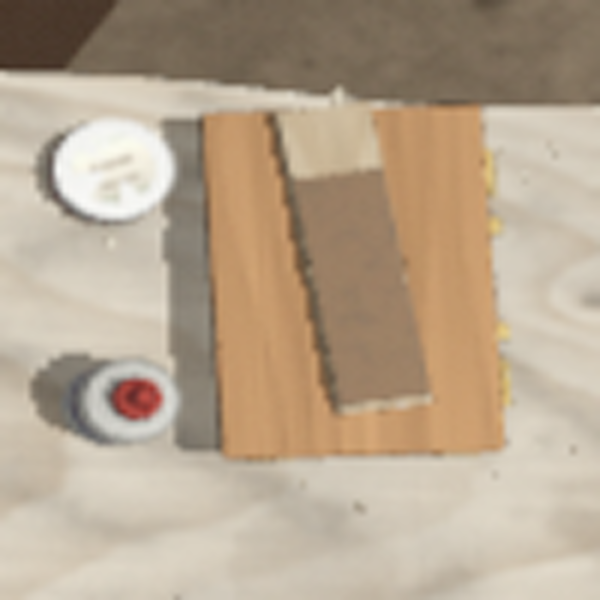

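View pics/z_scene.png

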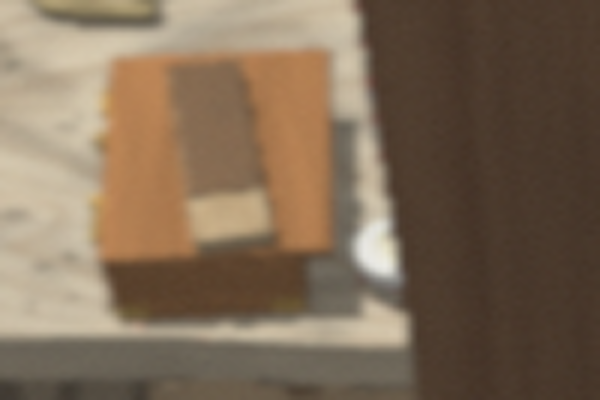

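```bash
cat >> h.py <<'E'
def onplane(c,uv,z):
    uv=np.atleast_2d(uv).astype(float); K=c["intrinsics"]
    d=np.c_[(uv[:,0]-K[0,2])/K[0,0],(uv[:,1]-K[1,2])/K[1,1],np.ones(len(uv))]@c["R"]
    o=-c["R"].T@c["t"]; return (o+d*((z-o[2])/d[:,2])[:,None])[:,:2]
def maskrect(c,m,z):
    cs,_=cv2.findContours(m.astype(np.uint8),cv2.RETR_EXTERNAL,cv2.CHAIN_APPROX_NONE)
    k=max(cs,key=cv2.contourArea)[:,0]; P=onplane(c,k,z)
    (cx,cy),(w,h),a=cv2.minAreaRect((P*1000).astype(np.float32))
    return np.round([cx,cy,w,h,a],1)
E
cat > d.py <<'E'
from h import *
for cam in ("scene","top"):
    c=capture(cam);W=cloud(c)
    M={q:silhouettes(cam,q) for q in ("strop_block","case_lid","wax_tin","glue_bottle","whetstone","tea_mug")}
    for q,z in (("strop_block",.101),("case_lid",.08),("wax_tin",.043),("whetstone",.043),("tea_mug",.093),("glue_bottle",.162)):
        for r in M[q][:3]: print(cam,q,round(r["conf"],2),np.round(r["xy"]),r["region"].sum(),maskrect(c,r["region"],z))
    if cam=="top":
        f=lambda a:np.array(a)/[6,5]+[369.58,149.6]
        print("lid",onplane(c,f([[203,113],[482,106],[505,450],[225,457]]),.08).round(4).tolist())
        print("strop",onplane(c,f([[276,113],[373,109],[431,398],[340,411]]),.101).round(4).tolist())
E
python3 d.py
```

```text
scene strop_block 0.85 [248. 130.] 495 [ 459.5 -280.2  212.1   55.3   10.8]
scene case_lid 0.55 [242. 133.] 1123 [ 440.3 -285.1  236.8  158.5    3. ]
scene wax_tin 0.39 [272. 150.] 101 [ 532.2 -170.6   86.4   28.1    2.6]
scene whetstone 0.75 [391. 144.] 566 [469.8 305.2  67.  209.1  76.8]
scene tea_mug 0.66 [325. 139.] 362 [479.8  47.6  56.6 149.3  87.4]
top strop_block 0.95 [427. 201.] 1015 [ 446.4 -276.9  201.4   55.1   10.7]
top case_lid 0.88 [418. 208.] 2183 [ 430.3 -282.9  226.5  161.9    3.1]
top wax_tin 0.58 [389. 186.] 328 [ 504.3 -151.5   64.6   64.4    1.6]
top whetstone 0.85 [251. 202.] 1044 [438.6 308.2  66.2 184.1  75.5]
top tea_mug 0.8 [329. 204.] 614 [433.5  36.   87.2  97.6  18.7]
top tea_mug 0.46 [428. 200.] 954 [ 445.7 -277.6  199.7   55.3    9.5]
top glue_bottle 0.59 [389. 231.] 302 [ 342.2 -146.6   56.9   59.9   46.2]
lid [[0.5419, -0.1991], [0.5509, -0.3528], [0.3241, -0.3663], [0.3152, -0.214]]
strop [[0.5398, -0.2357], [0.5439, -0.2885], [0.3559, -0.3211], [0.3462, -0.2722]]
```

```bash
cat >> h.py <<'E'
CY=np.radians(3.4); cx=np.array([np.sin(CY),-np.cos(CY)]); cyv=np.array([np.cos(CY),np.sin(CY)])
LID=np.array([.436,-.2835]); CASE=LID+.0125*cx; HINGE=LID+.0775*cx
def q_pitch(phi,closing_in_plane=True,sgn=1):
    h=np.r_[cx,0]; z=h*np.sin(phi)+np.array([0,0,-1.])*np.cos(phi)
    y=np.r_[cyv,0]*sgn
    if closing_in_plane: y=np.cross(z,y)
    return Ro.from_matrix(np.c_[np.cross(y,z),y,z]).as_quat()
def q_place(th,sgn=1): # closing along case x, tool top leaning to the front
    z=np.array([0,0,-1.])*np.cos(th)+np.r_[cx,0]*np.sin(th); yy=np.cross(z,np.r_[cyv,0])*sgn
    return Ro.from_matrix(np.c_[np.cross(yy,z),yy,z]).as_quat()
E
cat > e.py <<'E'
from h import *
t=lambda p,q:(lambda r:None if r is None else np.round(r,2))(inverse_kinematics(np.array(p,float),q))
for s in (1,-1):
    print("grasp",t([.449,-.2785,.083],q_down(np.radians(10.7+90*s))),t([.449,-.2785,.28],q_down(np.radians(10.7+90*s))))
    print("put",t([.44,.19,.005],q_down(np.radians(90*s))),t([.40,-.06,.28],q_down(np.radians(90*s))))
    print("place",t([*(CASE-.006*cx),.022],q_place(.14,s)),t([*(CASE-.006*cx),.25],q_place(.14,s)))
    for ph in (30,45,55):
        q=q_pitch(np.radians(ph),True,s)
        for a in (0,.6,1.2,1.8):
            P=np.r_[HINGE-cx*.15*np.cos(a),.068+.15*np.sin(a)]; print(ph,s,a,t(P,q))
E
python3 e.py
```

```text
grasp [-0.69  0.43  1.81 -0.    0.9  -2.44] [-0.69  0.21  1.58 -0.    1.35 -2.44]
put [ 0.26  0.51  1.98 -0.    0.65 -1.31] [-0.32  0.01  1.81 -0.    1.32 -1.89]
place [-0.64  0.5   1.94 -0.18  0.62  1.02] [-0.64  0.18  1.7  -0.12  1.17  0.91]
30 1 0 [-0.21  0.44  2.1  -0.9   0.66  2.04]
30 1 0.6 [-0.27  0.28  2.02 -0.72  0.8   1.74]
30 1 1.2 [-0.42  0.21  1.92 -0.63  0.85  1.47]
30 1 1.8 [-0.59  0.25  1.84 -0.59  0.8   1.29]
45 1 0 None
45 1 0.6 None
45 1 1.2 None
45 1 1.8 None
55 1 0 None
55 1 0.6 None
55 1 1.2 None
55 1 1.8 None
grasp [-0.69  0.43  1.81 -0.    0.9   0.7 ] [-0.69  0.21  1.58 -0.    1.35  0.7 ]
put [ 0.26  0.51  1.98 -0.    0.65  1.83] [-0.32  0.01  1.81 -0.    1.32  1.25]
place [-0.64  0.5   1.94 -0.18  0.62 -2.13] [-0.64  0.18  1.7  -0.12  1.17 -2.23]
30 -1 0 [-0.21  0.44  2.1  -0.9   0.66 -1.1 ]
30 -1 0.6 [-0.27  0.28  2.02 -0.72  0.8  -1.4 ]
30 -1 1.2 [-0.42  0.21  1.92 -0.63  0.85 -1.67]
30 -1 1.8 [-0.59  0.25  1.84 -0.59  0.8  -1.86]
45 -1 0 None
45 -1 0.6 None
45 -1 1.2 None
45 -1 1.8 None
55 -1 0 None
55 -1 0.6 None
55 -1 1.2 None
55 -1 1.8 None
```

```bash
cat > s1.py <<'E'
from h import *
D=np.radians
move_gripper(.088)
servo_line([.40,.02,.28],q_down(D(-90)),rate=.35)
qg=q_down(D(-79.3)); g=np.array([.449,-.2785])
servo_line([*g,.22],qg,rate=.3)
servo_line([*g,.12],rate=.2)
print("hit",servo_line([*g,.083],rate=.05,contact_N=6),current_position())
move_gripper(.03)
print("gap",current_finger_gap(),"F",current_grip_force(),current_clock())
servo_line([*g,.14],rate=.1)
print("gap",current_finger_gap(),"F",current_grip_force(),current_force())
servo_line([*g,.26],rate=.2)
c=capture("top");cv2.imwrite("pics/top1.png",c["image"][100:300,200:520].repeat(2,0).repeat(2,1))
print(current_clock())
E
python3 s1.py
```

```text
hit False [ 0.44911348 -0.27860721  0.08302598]
gap 0.051844370222271764 F 30.000062584877014 8.65
gap 0.051821566228511674 F 29.999596774578094 [ 1.43410516 -0.39045151 -1.27967708]
10.1667
```

View pics/top1.png

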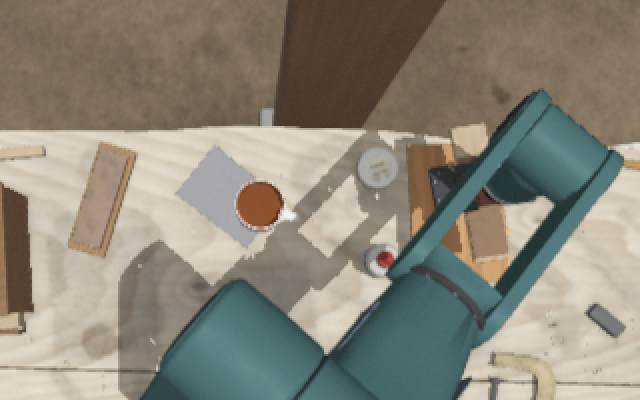

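```bash
cat > s2.py <<'E'
from h import *
D=np.radians
servo_line([.40,-.06,.28],q_down(D(-90)),rate=.3)
servo_line([.44,.18,.22],rate=.3)
servo_line([.44,.18,.03],rate=.2)
print("hit",servo_line([.44,.18,.0035],rate=.04,contact_N=4),current_position(),current_force(),current_grip_force())
sleep(.15)
move_gripper(.075); sleep(.2)
P=current_position(); servo_line([P[0],P[1],.2],rate=.25)
# out of the way towards the robot side, then lip approach
move_gripper(0.0)
q=q_pitch(D(30),True,-1)
a=HINGE-cx*.20; servo_line([*a,.26],q,rate=.3)
print(current_clock(),current_position(),current_joint_pos())
for cam in ("top",):
    c=capture(cam); W=cloud(c)
    for r in silhouettes(cam,"strop_block")[:2]: print(r["conf"],r["xy"],maskrect(c,r["region"],.021))
cv2.imwrite("pics/top2.png",c["image"][100:300,200:520].repeat(2,0).repeat(2,1))
E
python3 s2.py
```

```text
hit True [0.43938213 0.17986388 0.00306422] [ 0.46235506 -0.64333808  4.8673138 ] 30.00115156173706Traceback (most recent call last):
  File "s2.py", line 13, in <module>
    a=HINGE-cx*.20; servo_line([*a,.26],q,rate=.3)
                    ~~~~~~~~~~^^^^^^^^^^^^^^^^^^^^
host.PlanningError: the arm cannot follow that straight line within its joint ranges
```

```bash
cat > f.py <<'E'
from h import *
for ph in (20,25,28,30):
  for s in (-1,1):
    q=q_pitch(np.radians(ph),True,s)
    for r,z in ((.2,.26),(.18,.26),(.18,.05),(.165,.26),(.165,.045),(.155,.045)):
        j=inverse_kinematics(np.r_[HINGE-cx*r,z],q); print(ph,s,r,z,None if j is None else np.round(j,2))
c=capture("top")
for r in silhouettes("top","strop_block")[:2]: print(r["conf"],r["xy"],maskrect(c,r["region"],.021))
cv2.imwrite("pics/top2.png",c["image"][100:300,200:520].repeat(2,0).repeat(2,1))
print(current_clock(),current_joint_pos())
E
python3 f.py
```

```text
20 -1 0.2 0.26 [-0.24  0.08  1.85 -0.37  1.13 -1.72]
20 -1 0.18 0.26 [-0.28  0.09  1.84 -0.37  1.12 -1.77]
20 -1 0.18 0.05 [-0.28  0.42  2.08 -0.6   0.6  -1.42]
20 -1 0.165 0.26 [-0.32  0.09  1.84 -0.36  1.11 -1.8 ]
20 -1 0.165 0.045 [-0.32  0.44  2.08 -0.61  0.58 -1.44]
20 -1 0.155 0.045 [-0.34  0.44  2.07 -0.61  0.58 -1.46]
20 1 0.2 0.26 [-0.24  0.08  1.85 -0.37  1.13  1.42]
20 1 0.18 0.26 [-0.28  0.09  1.84 -0.37  1.12  1.37]
20 1 0.18 0.05 [-0.28  0.42  2.08 -0.6   0.6   1.72]
20 1 0.165 0.26 [-0.32  0.09  1.84 -0.36  1.11  1.34]
20 1 0.165 0.045 [-0.32  0.44  2.08 -0.61  0.58  1.71]
20 1 0.155 0.045 [-0.34  0.44  2.07 -0.61  0.58  1.68]
25 -1 0.2 0.26 [-0.17  0.09  1.87 -0.47  1.12 -1.6 ]
25 -1 0.18 0.26 [-0.21  0.09  1.87 -0.47  1.1  -1.64]
25 -1 0.18 0.05 [-0.21  0.45  2.1  -0.78  0.62 -1.2 ]
25 -1 0.165 0.26 [-0.25  0.1   1.87 -0.47  1.09 -1.67]
25 -1 0.165 0.045 [-0.25  0.46  2.1  -0.8   0.6  -1.21]
25 -1 0.155 0.045 [-0.27  0.46  2.09 -0.8   0.59 -1.22]
25 1 0.2 0.26 [-0.17  0.09  1.87 -0.47  1.12  1.54]
25 1 0.18 0.26 [-0.21  0.09  1.87 -0.47  1.1   1.5 ]
25 1 0.18 0.05 [-
[... 886 characters left out ...]
.58  1.12 -1.47]
30 -1 0.18 0.26 [-0.14  0.11  1.89 -0.58  1.1  -1.51]
30 -1 0.18 0.05 [-0.14  0.48  2.11 -0.93  0.66 -0.99]
30 -1 0.165 0.26 [-0.18  0.11  1.89 -0.58  1.08 -1.54]
30 -1 0.165 0.045 [-0.18  0.49  2.11 -0.96  0.64 -0.99]
30 -1 0.155 0.045 None
30 1 0.2 0.26 [-0.1   0.11  1.9  -0.58  1.12  1.67]
30 1 0.18 0.26 [-0.14  0.11  1.89 -0.58  1.1   1.63]
30 1 0.18 0.05 [-0.14  0.48  2.11 -0.93  0.66  2.15]
30 1 0.165 0.26 [-0.18  0.11  1.89 -0.58  1.08  1.6 ]
30 1 0.165 0.045 [-0.18  0.49  2.11 -0.96  0.64  2.15]
30 1 0.155 0.045 None
0.56 [288.2, 219.3] [381.4 180.2  91.8  51.2   1.6]
16.9583 [2.42855841e-01 2.03504801e-01 1.79990649e+00 1.73385634e-06
 1.14050113e+00 1.81364148e+00]
```

View pics/top2.png

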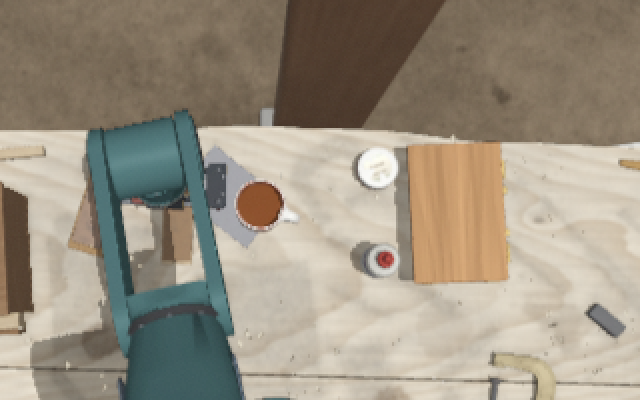

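```bash
cat > s3.py <<'E'
from h import *
D=np.radians
q=q_pitch(D(27),True,1)
pt=lambda r,z:np.r_[HINGE-cx*r,z]
servo_line([.40,0,.27],rate=.3)
c=capture("top")
m=silhouettes("top","case_lid")
print([(round(r["conf"],2),maskrect(c,r["region"],.08)) for r in m[:1]])
servo_line(pt(.185,.26),q,rate=.3)
servo_line(pt(.185,.045),rate=.2)
print("hit",servo_line(pt(.145,.045),rate=.04,contact_N=2.5),current_position(),current_force())
print("r",-(current_position()[:2]-HINGE)@cx,current_clock(),current_joint_pos().round(2) if hasattr(current_joint_pos(),'round') else current_joint_pos())
E
python3 s3.py
```

```text
[(0.8, array([ 431.4, -283.1,  229.4,  159. ,    4.2]))]
hit True [ 0.43151135 -0.20866529  0.04452797] [ 1.19123822  1.89771348 -0.48654856]
r 0.1524691946888546 20.6167 [-0.25  0.47  2.1  -0.87  0.6   2.  ]
```

```bash
cat > s4.py <<'E'
from h import *
q=q_pitch(np.radians(27),True,1)
A=[.2,.4,.6,.8,1.0,1.2,1.4,1.55,1.70]
P=[np.r_[HINGE-cx*(.155*np.cos(a)-.003),.068+.155*np.sin(a)-.0235] for a in A]
assert all(inverse_kinematics(p,q) is not None for p in P)
for a,p in zip(A,P):
    servo_line(p,q,rate=.13); print(a,np.round(current_force(),1))
sleep(.3)
p=current_position(); servo_line([*(p[:2]-cx*.06),.26],rate=.2)
servo_line([.40,-.02,.30],q_down(np.radians(-90)),rate=.3)
print(current_clock(),current_joint_pos())
c=capture("top");cv2.imwrite("pics/top3.png",c["image"][100:300,200:520].repeat(2,0).repeat(2,1))
c=capture("scene");W=cloud(c);cv2.imwrite("pics/scene3.png",cv2.resize(c["image"][60:200,180:420],None,fx=3,fy=3))
m=(W[...,2]>.12)&(W[...,2]<.3)&(W[...,1]<-.33)&(W[...,1]>-.5)&(W[...,0]>.3)&(W[...,0]<.57)
p=W[m]; print(len(p),np.polyfit(p[:,2],p[:,1],1) if len(p)>10 else "")
E
python3 s4.py
```

```text
0.2 [ 0.4  6.  -1.4]
0.4 [2.1 3.5 0. ]
0.6 [ 0.6  1.1 -0.7]
0.8 [ 0.1  1.7 -0.6]
1.0 [ 0.9  0.7 -1.6]
1.2 [ 0.4  1.5 -0.7]
1.4 [ 0.9 -0.7  0.2]
1.55 [ 0.1  0.1 -0.6]
1.7 [-0.1  0.4 -0.4]
26.0667 [-2.23859687e-01 -1.22780563e-02  1.78444032e+00 -1.11452763e-03
  1.36996854e+00  1.34753451e+00]
723 [-0.32250671 -0.33553583]
```

View pics/top3.png

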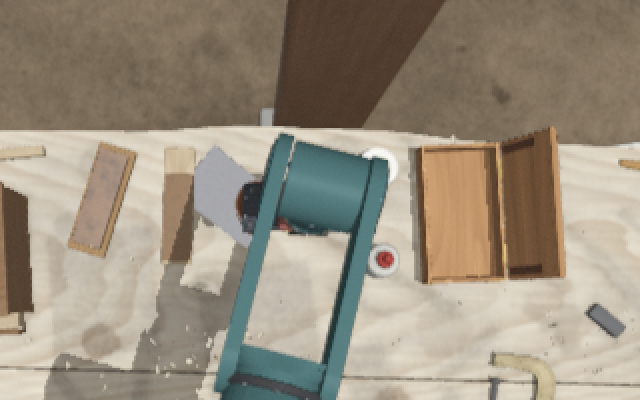

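```bash
cat > g.py <<'E'
from h import *
for cam in ("top","scene"):
    c=capture(cam)
    for q,z in (("strop_block",.021),("whetstone",.043)):
        for r in silhouettes(cam,q)[:2]: print(cam,q,round(r["conf"],2),np.round(r["xy"]),maskrect(c,r["region"],z))
    if cam=="top":
        I=c["image"]; a=cv2.resize(I[165:245,400:490],None,fx=6,fy=6,interpolation=cv2.INTER_CUBIC); b=cv2.resize(I[165:245,272:312],None,fx=6,fy=6,interpolation=cv2.INTER_CUBIC)
        cv2.imwrite("pics/z3.png",np.hstack([a,b]))
E
python3 g.py
```

```text
top strop_block 0.83 [289. 201.] [4.347e+02 1.812e+02 1.992e+02 5.230e+01 2.000e-01]
scene strop_block 0.9 [360. 141.] [4.529e+02 1.822e+02 2.002e+02 5.960e+01 2.000e-01]
scene whetstone 0.72 [389. 143.] [466.4 305.5  65.2 213.7  75.4]
```

View pics/z3.png

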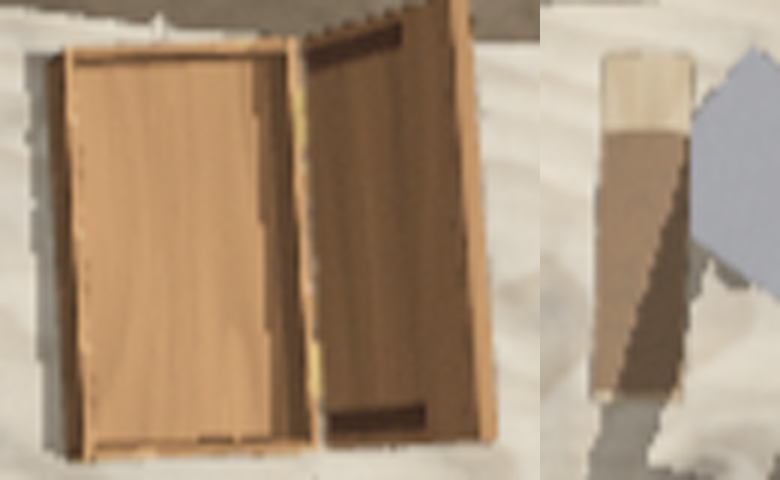

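```bash
cat > k.py <<'E'
from h import *
c=capture("top")
f=lambda a,o:np.array(a)/6.-.42+o
R=onplane(c,f([[64,50],[297,40],[318,447],[85,460]],[400,165]),.068)
S=onplane(c,f([[63,53],[153,53],[143,399],[53,399]],[272,165]),.021)
for n,Q in (("rim",R),("strop",S)):
    print(n,Q.round(4).tolist(),"c",Q.mean(0).round(4),"len",np.linalg.norm(Q[0]-Q[3]),np.linalg.norm(Q[1]-Q[2]),np.linalg.norm(Q[0]-Q[1]),"yaw",np.degrees(np.arctan2(*(Q[0]-Q[3])[::-1])),np.degrees(np.arctan2(*(Q[1]-Q[2])[::-1])))
print("CASE assumed",CASE)
E
python3 k.py
```

```text
rim [[0.542, -0.2237], [0.5513, -0.353], [0.326, -0.3654], [0.3153, -0.2378]] c [ 0.4337 -0.295 ] len 0.22715551302483783 0.22557380654637274 0.1296274679387503 yaw 3.5666437235168886 3.1596655584530904
strop [[0.5352, 0.2074], [0.5367, 0.156], [0.3393, 0.1551], [0.3379, 0.2059]] c [0.4373 0.1811] len 0.19734191413132413 0.19734180117623235 0.05139513156050987 yaw 0.43419568090196836 0.26911628194462134
CASE assumed [ 0.43674133 -0.295978  ]
```

```bash
cat > s5.py <<'E'
from h import *
D=np.radians; th=D(7.5)
g=[.4394,.1799]
move_gripper(.080)
servo_line([*g,.2],q_down(D(-90)),rate=.3)
servo_line([*g,.007],rate=.15,contact_N=8)
print(current_position()); move_gripper(.03); print("gap",current_finger_gap(),current_grip_force())
servo_line([*g,.05],rate=.12); servo_line([*g,.28],rate=.3)
servo_line([.40,-.06,.30],rate=.3)
t=np.array([.436,-.2955])-.007*cx
print("IK",[inverse_kinematics(np.r_[t,z],q_place(th)) is not None for z in (.3,.1,.025)])
servo_line([*t,.28],q_place(th),rate=.25)
print("hit",servo_line([*t,.10],rate=.15,contact_N=6),current_position(),np.round(current_force(),1),current_clock())
E
python3 s5.py
```

```text
[0.44001358 0.17995089 0.00765256]
gap 0.051792970761384255 30.00070810317993
IK [True, True, True]
hit False [ 0.43615148 -0.28888599  0.10077218] [-0.3  0.1 -0.9] 35.5
```

```bash
cat > s6.py <<'E'
from h import *
p=current_position()
h=servo_line([p[0],p[1],.024],rate=.05,contact_N=4)
print(h,current_position(),np.round(current_force(),1),np.round(current_torque(),2),current_grip_force(),current_clock())
c=capture("scene");cv2.imwrite("pics/s6.png",cv2.resize(c["image"][80:170,200:320],None,fx=6,fy=6,interpolation=cv2.INTER_CUBIC))
E
python3 s6.py
```

```text
True [ 0.43596469 -0.28894948  0.02805166] [-0.5 -0.8  2.1] [-0.09  0.15  0.03] 30.005425214767456 36.8
```

View pics/s6.png

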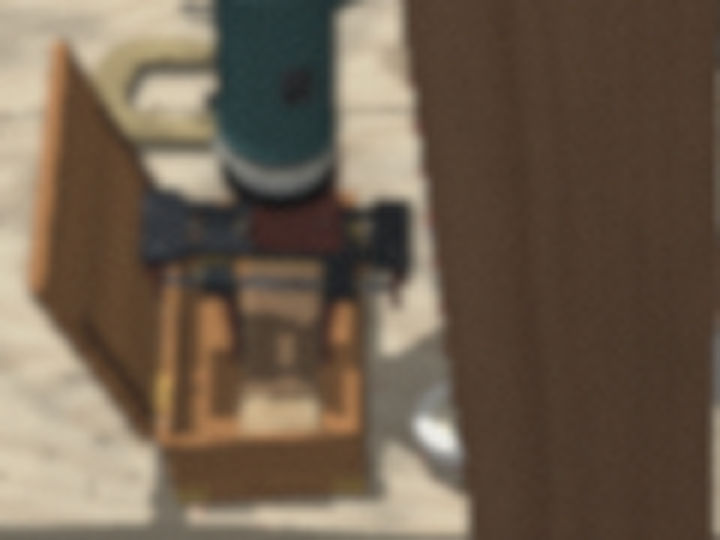

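Contact came at TCP z 28.1 mm, against 28.5 mm predicted for the tilted strop's edge on the case floor. The picture shows the strop inside the case (crop 280,380), the gripper clear of the front rim and the lid still open. Now I release it.

```bash
cat > s7.py <<'E'
from h import *
p=current_position()
move_gripper(.060); sleep(.3)
print("hit",servo_line([p[0],p[1],.12],rate=.08,contact_N=10),np.round(current_force(),1))
p=current_position(); servo_line([p[0],p[1],.30],rate=.2)
servo_line([.40,-.02,.30],q_down(np.radians(-90)),rate=.3)
print(current_clock())
c=capture("top");W=cloud(c)
for r in silhouettes("top","strop_block")[:2]:
    print(round(r["conf"],2),np.round(r["xy"]),maskrect(c,r["region"],.039)); w=W[r["region"]]; w=w[~np.isnan(w[:,0])]; A=np.c_[w[:,:2],np.ones(len(w))]; print("plane",np.linalg.lstsq(A,w[:,2],rcond=None)[0][:2],"z",np.median(w[:,2]))
cv2.imwrite("pics/t7.png",cv2.resize(c["image"][150:260,370:490],None,fx=5,fy=5,interpolation=cv2.INTER_CUBIC))
E
python3 s7.py
```

```text
hit False [ 0.3 -0.   0.3]
40.9333
0.95 [425. 209.] [ 429.6 -283.3  196.2   51.1    3.6]
plane [-0.00950031 -0.03529627] z 0.03837215746650685
```

View pics/t7.png

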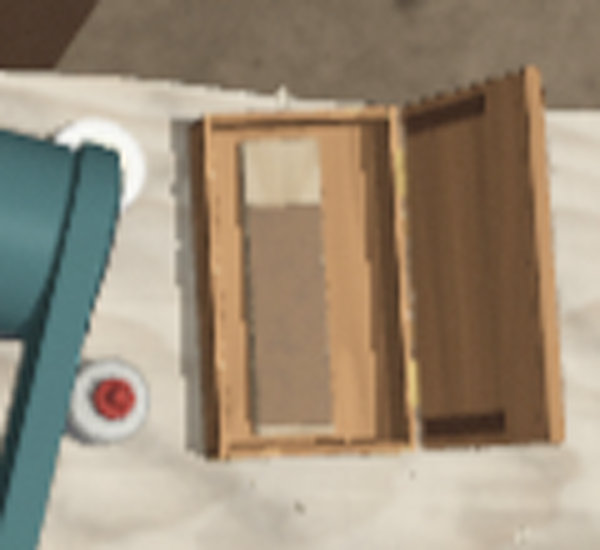

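The strop lies flat on the case floor (crop 290,285; top at 38 mm against 39 mm expected). The lid is on its stop, and the tin and bottle are unmoved.

```bash
python3 -c "
from bench import *
print(close_job())"
```

```text
the job is handed in; nothing more can be done
None
```

The strop lies flat, leather up, on the floor of the case with the lid open on its stop; I handed the job in at about 41 s, and the last picture shows the bottle and tin still in place.

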